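Hook down the document case and hold its lid open

ROBOT

A 7-joint arm with a two-finger parallel gripper is mounted at the origin on the work surface. World frame = base frame: x ahead of the robot, y to its left, z up, the work surface at z = 0. Lengths are in mm, angles in rad, forces in N, time in s.
With the tool pointing down it reaches from about 425 to 825 mm from the base axis. Payload 3.6 kg.
Tool frame: the origin (TCP) lies on the centre line of the jaws, within the pads' length; the fingertips stand ctrl.nose_length ahead of it and the grasp point (between the pads) lies 5 mm behind it (ctrl.nose_length is the distance from the TCP to the fingertips, in mm); z points along the fingers, y is the line along which they close (so a half turn about z gives the same grasp; the last joint's range is limited). The gripper opens to 85 mm and grips with 20 to 120 N. Pads are 22 mm wide; open, the fingers measure 114 mm over their backs; the gripper's body (76 mm by 85 mm) begins 54 mm behind the grasp point. The pads swing forward as they close: fully open they stand 13 mm farther back than shut.
Start: joints at [-1.339, 0.615, -0.013, 1.423, 0.008, 1.103, -0.04], TCP at [166.315, 628.332, 216.297] pointing down, gripper open.
Joint ranges: [-3.12, 3.12], [-0.3, 2.06], [-1.34, 1.32], [0.26, 2.42], [-1.36, 4.5], [0.01, 1.98], [-2.84, 2.84]. Speed limits (rad/s): [2.79, 2.79, 3.14, 3.14, 3.14, 3.14, 3.14].

INTERFACE

Orientations are given as a rotation vector (axis times angle).
In Python, from rig import ctrl gives the robot as it stands.
- The arm moves only by the tool play_rows, never from a script. Its argument "commands" is one flat list of numbers, 7 for each row, row after row: the shift along the tool's x, y, z in units of 30 mm (1.0 is 30 mm), then the turn, a rotation vector about the tool's x, y, z in units of 6 degrees (1.0 is 6 degrees), then the closure, from -1 (fully open) to 1 (shut). A call has 1 to 12 rows; each row shifts and turns the commanded pose from where the row before left it, along the tool's axes as they then stand; what a row does not reach is not made up. A row lasts 1/12 s, in which the tool goes at most 41.7 mm and 7.16 degrees, less where a joint would pass 70% of its speed; a pose out of reach is approached as far as the arm can. A call is refused whole if a number of a shift passes 1 or a number of a turn 1, either way. A call with a gripper value outside its range is refused whole. The fingers move at their own pace and stop on an object; the grip force is fixed at half the most. Time passes only in rows, so rows that do not move let the fingers close. It gives the time, the measured TCP pose, the force, the opening and the grip force at its end, in the units of the state.
- ctrl.observe(): the state, without advancing time (a new reading comes with each control period).
- ctrl.read_camera(name): name is "scene" or "top"; returns the picture (384x512x3 uint8, red, green, blue); there is no depth.
- ctrl.get_calibration(name): a dict with "fovy" (degrees; the focal length in pixels is half the picture's height over the tangent of half this angle, whatever the lens; pixels are square), "cx", "cy" (the principal point, pixels), "k1" (the pictures are not rectified: a ray, as slopes to the right and down, at radius r is drawn at 1 + k1 r^2 times it, then the intrinsics apply), "R" (3x3) and "t" (3): a world point X has camera coordinates R X + t. Camera axes: x right, y down, z forward; pixel columns grow to the right and rows downward; lengths in mm; the calibration is good to about 2 mm. A picture is of the moment at which its call begins. get_calibration takes no time and is no camera call.
- ctrl.finish_job(): hands the job in; it is judged then, once.
The state is a dict: "time_s": time; "joint_positions": joint angles; "qvel": joint speeds; "joint_torque": joint torques, N m; "tool_pos": TCP position; "eef_rot": TCP orientation; "wrist_force": force on the tool from outside, world axes, zero at the start; "torque": the same for the moment, N m; "finger_gap": finger opening in mm; "grasp_force": force on a finger pad.
Only numpy, scipy, OpenCV 4.12 (cv2) and the standard library are available. Lean on these libraries where they do the work, as an engineer would, in place of code of your own. Each camera call takes 0.05 s, during which the arm holds its last target. There are 200 camera calls.

TASK

Swing the flat steel hook on the baseboard shut until it rests fully home in its catch on the document case, so that the case is held down, and only then lift the case's lid. Hold the lid open at 50 degrees from closed so that the volume inside can be examined: it would fall shut, so never let it drop, and finish while still holding it there, steadily, with the gripper. Leave the other things on the table where they are.

Things in the scene. Friction and masses are not known exactly. Their poses are not given: they have to be found in the camera images.
- case: Plywood document case on a dark baseboard, fixed to the table. Origin: on the table below the case's centre; z up. Baseboard 360 (x) x 400 (y) x 12 mm, y = -140 to +260. Case 260 (x) x 200 (y) mm, walls' top 78 mm above the table. The lid is hinged along the case's -y side; the hook and catch are on the +y side, whose wall is at y = 100 mm.
- lid (a joint): Lid angle, rad: 0 shut, grows as it opens (50 deg = 0.873), stop at 1.45. No stay: it falls shut unless held. Plywood, 268 (x) x 218 (y) x 12 mm, 0.35 to 0.7 kg, top 90 mm above the table when shut. Turns about the case's +x through lid_hinge: its +y edge rises and moves towards -y. The round handle turns freely between gripping fingers, so the tool can stay pointing down.
- lid_hinge (a point): Fixed point on the hinge line at its middle: in the case's frame (0, -100, 78) mm; the line runs along the case's x.
- lid_handle (a point): Middle of the handle's grip bar; moves with the lid: 170 mm from the hinge line along the lid, 50 mm above the lid's underside (shut: (0, 70, 128) mm in the case's frame). Round steel bar 12 mm thick, 100 mm long along the case's x, on two legs, 32 mm free below it. Take it from above, fingers closing along the case's y.
- hook (a joint): Hook angle, rad: 0 closed, its arm parallel to the case's x, resting in the catch against a hard stop (fully home: below 0.06); grows as it opens, swinging level, anticlockwise seen from above, away from the case, up to 1.75. Starts open by 0.9 to 1.6. Friction keeps it where it is left (0.06 N m, under 1 N at the peg).
- hook_pivot (a point): Upright axis of the hook, fixed on a post 22 mm thick: in the case's frame (-90, 130, 50.5) mm, the height of the middle of the hook's arm. The arm is a flat steel bar 12 mm wide and 9 mm thick, reaching 167 mm from the pivot.
- hook_peg (a point): Centre of the top end of the upright round finger peg on the hook's arm, 90 mm from the pivot: 12 mm thick, 102.5 mm above the table, standing 47 mm above the arm. With the hook closed it is at (0, 130) mm in the case's frame. To be pushed with closed fingers from its outer side, or pinched.
- catch (a point): Middle of the fixed catch, a small steel C-shaped bracket on the case's +y wall, open to +y, into which the hook's arm swings: in the case's frame (43, 130, 50.5) mm, 26 mm along x, its top 66 mm above the table, reaching to y = 142.
- weight_a: Bystander, to be left alone: green-wrapped ingot weight, 95 x 46 x 34 mm, 0.8 kg, lying on the baseboard beyond the hook's reach. Origin: centre of the underside.
- weight_b: Bystander, to be left alone: a like ingot weight, lying on the table close to the baseboard's edge on the lid-hinge side. Origin: centre of the underside.
- folder: Bystander, to be left alone: flat brown wooden folding stick, 150 x 22 x 5 mm, lying on the table on the lid-hinge side. Origin: centre of the underside.
- jar: Bystander, to be left alone: lidded glass jar, 66 mm across, 85 mm high, on the table to the left. Origin: centre of the underside.
- brush: Bystander, to be left alone: brush lying flat on the table to the left, along its own x. Origin: centre of the underside.
- bowl: Bystander, to be left alone: white bowl, 110 mm across, 45 mm high, on the table to the right. Origin: centre of the underside.
- pencil_cup: Bystander, to be left alone: dark steel cup, 72 mm across, 95 mm high, on the table to the right. Origin: centre of the underside.

How it is judged (in metres and radians):
On the way, in this order (a step that is already met when the one before it is completed fails the run):
1. the hook rests home in its catch, the lid still shut (value of joint hook below 0.06 rad and value of joint lid below 0.1 rad), for 0.2 s.
2. the lid is held open at 50 degrees with the hook home (value of joint hook below 0.06 rad and value of joint lid between 0.768 and 0.978 rad and contact force between the fingers and lid above 0.5 N), for 0.5 s.
At the end, for the whole second after the job is handed in: The hook is within 0.06 rad of closed; the lid is at 50 degrees, give or take 6 (0.768 to 0.978 rad), turning slower than 0.1 rad/s, pressed on by the gripper's fingers with over 0.5 N and by no other loose thing, through the last second (all of step 2 and velocity of joint lid between -0.1 and 0.1 rad/s and contact force between each of weight_a, weight_b, folder, jar, brush, bowl, pencil_cup and lid below 0.1 N); the arm keeps its last pose, push and grip.
It fails at once if the lid is lifted (over 0.15 rad) while the hook is not home (value of joint lid above 0.15 rad and value of joint hook above 0.06 rad).
It fails at once if the lid drops (falls shut faster than 1.5 rad/s) (velocity of joint lid below -1.5 rad/s).
It fails at once if a bystander is moved by more than 30 mm (distance of any of weight_a, weight_b, folder, jar, brush, bowl, pencil_cup from where it was at the start of the episode above 0.03 m).
It also fails if it takes over 58 s, if anything falls off the work surface, if the arm or the gripper's body presses on something with over 40 N, if the wrist force passes 120 N, or if a joint passes its speed limit or range.

## Working session

There is one attempt and no reset: what is moved stays moved. The work goes in short steps, Python scripts to look and compute and a tool call to move; the robot and the scene stay as the last step left them, time stands still between calls to the robot, and variables do not carry over. Pictures are saved under pics/ and viewed, at most 10 in all, crops included, and the job is handed in when it is done.

Besides the shell and the picture viewer there is one more tool, called after "Request:" as name(argument=value, ...) on one line, values as JSON. play_rows: Moves the arm, as the interface text tells. Its arguments: {"type":"object","properties":{"commands":{"type":"array"}},"required":["commands"]}

```bash
mkdir -p pics
python3 - <<'E'
from rig import ctrl
import cv2,numpy as np
for n in("top","scene"):
    im=ctrl.read_camera(n); cv2.imwrite(f"pics/{n}0.png",im[...,::-1])
    c=ctrl.get_calibration(n); print(n,{k:np.round(v,4).tolist() for k,v in c.items()})
print(ctrl.nose_length,ctrl.observe())
E
```

```text
top {'fovy': 55.7437, 'cx': 259.4614, 'cy': 188.9467, 'k1': -0.0673, 'R': [[-0.0017, -0.9999, 0.0143], [-0.9854, -0.0008, -0.1705], [0.1705, -0.0144, -0.9853]], 't': [-24.2149, 615.5894, 1328.5685]}
scene {'fovy': 49.0942, 'cx': 249.9235, 'cy': 196.477, 'k1': -0.1556, 'R': [[0.6961, 0.7179, 0.0077], [0.513, -0.4899, -0.7049], [-0.5023, 0.4946, -0.7093]], 't': [-408.5185, -250.3125, 1587.1894]}
14.0 {'time_s': 0.1, 'joint_positions': array([-1.33849862,  0.61585392, -0.01262716,  1.42481981,  0.00810309,
        1.10339238, -0.0403905 ]), 'qvel': array([ 0.00133189, -0.00143074,  0.00124247, -0.00391894,  0.00040208,
        0.00095796, -0.00030914]), 'joint_torque': array([ 1.10466837e-03, -4.70384359e+01,  2.60156365e-01, -1.71569860e+01,
        1.00680513e-02,  5.87080198e-03,  2.16716309e-06]), 'tool_pos': array([166.13806901, 627.62377922, 215.2067209 ]), 'eef_rot': array([-0.40521463, -3.11506141,  0.00378003]), 'wrist_force': array([0.03492475, 0.79987152, 0.12865714]), 'torque': array([-0.01077165,  0.00757959, -0.00339475]), 'grasp_force': 0.0, 'finger_gap': 85.5329412429602}
```

View pics/top0.png

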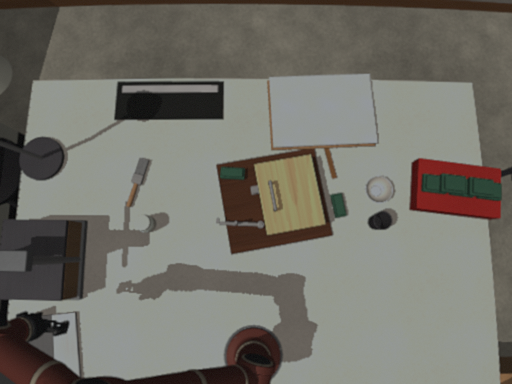

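View pics/scene0.png

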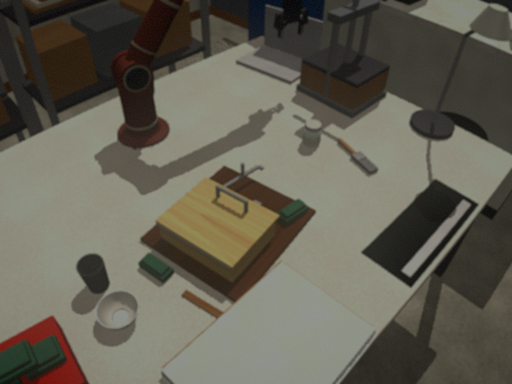

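The top view shows the case at about (290,195), handle near (274,196), hook pivot near (262,224) with the arm pointing left to (220,222), and the catch near (254,190). The scene view agrees. Next I'll measure the lid outline and the handle.

```bash
cat > h.py <<'E'
from rig import ctrl
import cv2,numpy as np
def ray(n,px):
    c=ctrl.get_calibration(n); f=192/np.tan(np.radians(c["fovy"])/2)
    K=np.array([[f,0,c["cx"]],[0,f,c["cy"]],[0,0,1.]])
    u=cv2.undistortPoints(np.array(px,float).reshape(-1,1,2),K,np.array([c["k1"],0,0,0.])).reshape(-1,2)
    R,t=np.array(c["R"]),np.array(c["t"])
    return -R.T@t,np.c_[u,np.ones(len(u))]@R
def plane(n,px,z):
    o,d=ray(n,px); return o+d*((z-o[2])/d[:,2])[:,None]
def proj(n,X):
    c=ctrl.get_calibration(n); f=192/np.tan(np.radians(c["fovy"])/2)
    K=np.array([[f,0,c["cx"]],[0,f,c["cy"]],[0,0,1.]]);R=np.array(c["R"])
    return cv2.projectPoints(np.array(X,float).reshape(-1,1,3),cv2.Rodrigues(R)[0],np.array(c["t"],float),K,np.array([c["k1"],0,0,0.]))[0].reshape(-1,2)
E
python3 - <<'E'
from h import *
for n,ro in(("top",(200,140,345,260)),("scene",(130,150,330,310))):
    im=cv2.imread(f"pics/{n}0.png"); hsv=cv2.cvtColor(im,cv2.COLOR_BGR2HSV)
    x0,y0,x1,y1=ro
    for nm,lo,hi in(("lid",(12,60,120),(35,255,255)),("base",(0,60,10),(15,255,110))):
        m=np.zeros(im.shape[:2],np.uint8); m[y0:y1,x0:x1]=cv2.inRange(hsv,lo,hi)[y0:y1,x0:x1]
        m=cv2.morphologyEx(m,cv2.MORPH_OPEN,np.ones((3,3)))
        cs=max(cv2.findContours(m,0,2)[0],key=cv2.contourArea).reshape(-1,2)
        w=plane(n,cs,90 if nm=="lid" else 12)[:,:2].astype(np.float32)
        print(n,nm,cv2.minAreaRect(w),cv2.contourArea(cs), cv2.minAreaRect(cs))
    s=cv2.resize(im[y0:y1,x0:x1],None,fx=4 if n=="scene" else 5,fy=4 if n=="scene" else 5,interpolation=cv2.INTER_CUBIC)
    s=cv2.convertScaleAbs(s,alpha=1.6);cv2.imwrite(f"pics/{n}0c.png",s[:600,:800])
E
```

```text
top lid ((592.9308471679688, -132.94656372070312), (265.6906433105469, 216.74618530273438), 10.261061668395996) 4003.0 ((289.18304443359375, 193.68832397460938), (71.34257507324219, 58.887672424316406), 79.50852966308594)
top base ((587.2352294921875, -79.80928039550781), (361.3500061035156, 395.7308349609375), 10.178278923034668) 3599.5 ((273.23809814453125, 199.0855712890625), (91.08104705810547, 102.33416748046875), 79.50852966308594)
scene lid ((593.9781494140625, -134.18399047851562), (266.79248046875, 217.54763793945312), 10.323147773742676) 4768.5 ((216.59341430664062, 217.34759521484375), (100.93700408935547, 68.45564270019531), 31.50426483154297)
scene base ((729.4360961914062, -58.12657165527344), (69.45587158203125, 394.85748291015625), 10.551292419433594) 1471.0 ((267.994873046875, 251.11338806152344), (22.11353302001953, 120.69355773925781), 39.47245788574219)
```

View pics/top0c.png

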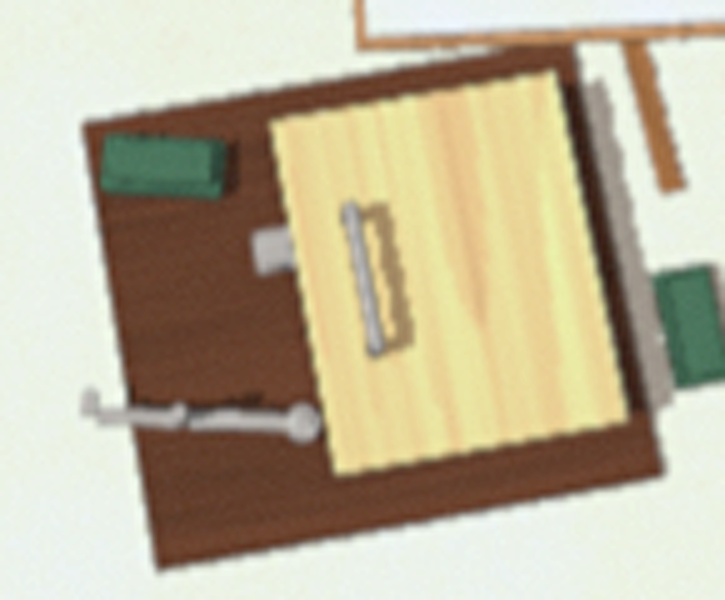

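View pics/scene0c.png

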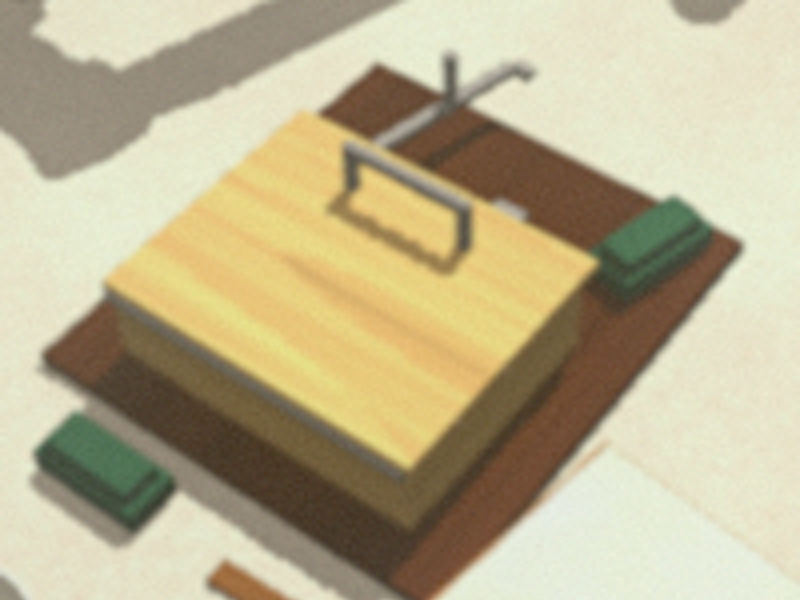

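The crops show lid, handle bar (ends at about (270,182) and (275,209.6) in top), the hook post at (260.6,224.4), the peg tip at (236,222) in top and (242.5,164.5) in scene, and the catch clear at (254,190).

Run:
```python
from h import *
def tri(a,b):
    (o1,d1),(o2,d2)=ray("top",[a]),ray("scene",[b]); d1,d2=d1[0],d2[0]
    s,_,_,_=np.linalg.lstsq(np.c_[d1,-d2],o2-o1,rcond=None)
    p,q=o1+s[0]*d1,o2+s[1]*d2; return np.round((p+q)/2,1),round(np.linalg.norm(p-q),1)
yaw=np.radians(10.25); ex=np.array([np.cos(yaw),np.sin(yaw)]); ey=np.array([-ex[1],ex[0]])
# bar ends, peg tip
print("bar",tri((270,182),(246.75,202.5)),tri((275.2,209.6),(217.5,187.5)),"peg",tri((236,222),(242.5,164.5)))
for n,p in(("top",[(270,182),(275.2,209.6)]),("scene",[(246.75,202.5),(217.5,187.5)])):
    w=plane(n,p,130)[:,:2]; m=w.mean(0); print(n,"bar",w.round(1).tolist(),"origin",m-70*ey)
for n,p in(("top",(236,222)),("scene",(242.5,164.5))):
    print(n,"peg",plane(n,[p],102.5))
print("tip?",plane("top",[(219,220.5)],55), "pivot",plane("top",[(260.6,224.4)],60))
for lc in((592.9,-132.9),(594,-134.2)):print("o lid",np.array(lc)-5*ey, np.array(lc)-9*ey)
O=np.array([596,-139.]) 
piv=O-90*ex+130*ey; print("pivot pred",piv)
for n,p in(("top",(236,222)),("scene",(242.5,164.5))):
    v=plane(n,[p],102.5)[0,:2]-piv; print(np.hypot(*v),np.arctan2(v@ey,v@ex))
C=np.array
print(proj("top",[[*(O+x*ex+y*ey),z] for x,y,z in((-90,130,60),(50,70,134),(-50,70,134),(134,114,90),(-134,114,90),(-134,-104,90))]).round(1).tolist())
```

```text
bar (array([631. , -59.8, 121.7]), np.float64(5.2)) (array([530.1, -78. , 120.9]), np.float64(4.4)) peg (array([487. ,  62.2,  96.8]), np.float64(2.1))
top bar [[627.7, -61.4], [527.7, -79.3]] origin [ 590.16413711 -139.20560433]
scene bar [[638.2, -63.2], [538.8, -82.1]] origin [ 600.94490389 -141.51068158]
top peg [[485.85802987  61.14149712 102.5       ]]
scene peg [[492.36008366  58.62441391 102.5       ]]
tip? [[495.26858205 127.1901774   55.        ]] pivot [[480.3287069  -28.40537314  60.        ]]
o lid [ 593.78971773 -137.82020349] [ 594.50149191 -141.75636628]
o lid [ 594.88971773 -139.12020349] [ 595.60149191 -143.05636628]
pivot pred [484.3036763 -27.0896284]
88.24481585499632 1.3742850611930932
86.0918274218503 1.2981837222933497
[[260.2, 223.3], [270.0, 180.4], [275.2, 207.6], [253.8, 163.1], [266.9, 233.8], [325.4, 223.0]]
```

Request:
play_rows(commands=[0,0,0,0,0,0.98,-1,0,0,0,0,0,0.98,-1,0,0,0,0,0,0.98,-1,0,0,0,0,0,0.98,-1,0,0,0,0,0,0.98,-1,0,0,0,0,0,0.98,-1,0,0,0,0,0,0.98,-1,0,0,0,0,0,0.98,-1,0,0,0,0,0,0.98,-1,0,0,0,0,0,0.98,-1,0,0,0,0,0,0.98,-1,0,0,0,0,0,0,-1])

```text
time_s: 1.1
tool_pos: [165.9, 628.0, 215.6]
eef_rot: [2.01, 2.413, -0.002]
wrist_force: [-0.4, -0.0, -0.5]
finger_gap: 85.4
grasp_force: 0.0
```

Request:
play_rows(commands=[-0.93,0.33,0,0,0,0,-1,-0.93,0.33,0,0,0,0,-1,-0.93,0.33,0,0,0,0,-1,-0.93,0.33,0,0,0,0,-1,-0.93,0.33,0,0,0,0,-1,-0.93,0.33,0,0,0,0,-1,-0.93,0.33,0,0,0,0,-1,-0.93,0.33,0,0,0,0,-1,-0.93,0.33,0,0,0,0,-1,-0.93,0.33,0,0,0,0,-1,-0.93,0.33,0,0,0,0,-1])

```text
time_s: 2.02
tool_pos: [329.7, 345.0, 216.2]
eef_rot: [2.005, 2.419, -0.0]
wrist_force: [0.7, -0.1, -0.2]
finger_gap: 85.6
grasp_force: 0.0
```

```bash
cat >> h.py <<'E'
from scipy.spatial.transform import Rotation as Ro
O=np.array([595.,-140.]); yaw=np.radians(10.25); ex=np.array([np.cos(yaw),np.sin(yaw)]); ey=np.array([-ex[1],ex[0]])
def st():
    s=ctrl.observe(); p=s["tool_pos"]; R=Ro.from_rotvec(s["eef_rot"]).as_matrix()
    d=p[:2]-O; fc=s["wrist_force"]
    print("t",round(s["time_s"],2),"case",(d@ex).round(1),(d@ey).round(1),"z",p[2].round(1),"R",np.degrees(np.arctan2(R[1,1],R[0,1])).round(2),"x",R[:,0].round(3),"z",R[:,2].round(3),
     "F case",(fc[:2]@ex).round(1),(fc[:2]@ey).round(1),fc[2].round(1),"gap",round(s["finger_gap"],1),"g",round(s["grasp_force"],1))
    return s
E
python3 -c "
from h import *
s=st();print(s['joint_positions'].round(2))"
```

```text
t 2.02 case -174.8 524.5 z 216.2 R 10.68 x [-0.185  0.983 -0.   ] z [-0. -0. -1.] F case 0.6 -0.2 -0.2 gap 85.6 g 0.0
[-1.1   0.36  0.33  1.91 -0.15  0.89 -0.5 ]
```

Request:
play_rows(commands=[-0.93,0.32,0,0,0,0,-1,-0.93,0.32,0,0,0,0,-1,-0.93,0.32,0,0,0,0,-1,-0.93,0.32,0,0,0,0,-1,-0.93,0.32,0,0,0,0,-1,-0.93,0.32,0,0,0,0,-1,-0.93,0.32,0,0,0,0,-1,-0.93,0.32,0,0,0,0,-1,-0.93,0.32,0,0,0,0,-1,-0.93,0.32,0,0,0,0,-1,-0.93,0.32,0,0,0,0,-1,0,0,0,0,0,0,-1])

```text
time_s: 3.02
tool_pos: [491.7, 56.6, 216.8]
eef_rot: [2.014, 2.403, -0.002]
wrist_force: [0.9, -0.2, 0.8]
finger_gap: 85.4
grasp_force: 0.0
```

Request:
play_rows(commands=[0,0,0.62,0,0,0,-1,0,0,0.62,0,0,0,-1,0,0,0.62,0,0,0,-1,0,0,0.62,0,0,0,-1,0,0,0.62,0,0,0,-1,0,0,0.62,0,0,0,-1,0,0,0.62,0,0,0,-1,0,0,0,0,0,0,-1])

```text
time_s: 3.68
tool_pos: [486.2, 64.2, 83.2]
eef_rot: [-2.002, -2.414, 0.008]
wrist_force: [-0.7, -0.5, 0.4]
finger_gap: 85.4
grasp_force: 0.0
```

```bash
python3 -c "
from h import *
s=st();print(s['joint_positions'].round(2))
im=cv2.cvtColor(ctrl.read_camera('scene'),4)[100:250,150:350];cv2.imwrite('pics/s1.png',cv2.convertScaleAbs(cv2.resize(im,None,fx=4,fy=4),alpha=1.6))"
```

```text
t 3.68 case -70.7 220.3 z 83.2 R 10.66 x [-0.185  0.983  0.001] z [-0.007 -0.001 -1.   ] F case -0.8 -0.4 0.4 gap 85.4 g 0.0
[-0.38  0.58  0.31  2.02 -0.31  0.58  0.32]
```

View pics/s1.png

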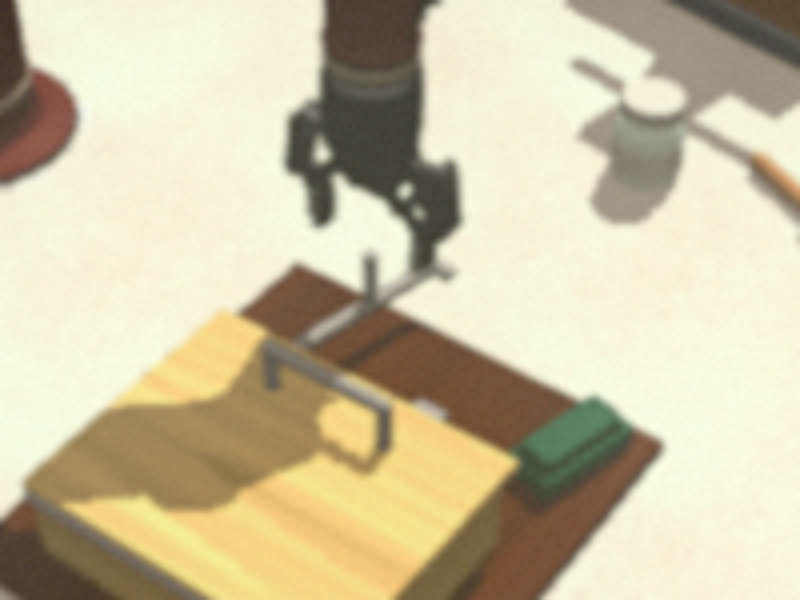

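```bash
python3 -c "
from h import *
p=ctrl.observe()['tool_pos']
P=[p+[0,0,d] for d in(-14,0,50)]
for s in(-50,50):P.append(p+[*(s*ex),0])
P.append([488,61,102.5])
print(((proj('scene',P)-[150,100])*4).round().tolist())
im=cv2.cvtColor(ctrl.read_camera('top'),4)[150:260,190:330];cv2.imwrite('pics/t1.png',cv2.convertScaleAbs(cv2.resize(im,None,fx=5,fy=5),alpha=1.6))
print(((proj('top',P)-[190,150])*5).round().tolist())
"
```

```text
[[371.0, 282.0], [371.0, 269.0], [371.0, 220.0], [320.0, 245.0], [423.0, 294.0], [368.0, 254.0]]
[[228.0, 361.0], [227.0, 360.0], [224.0, 354.0], [239.0, 427.0], [216.0, 293.0], [230.0, 357.0]]
```

View pics/t1.png

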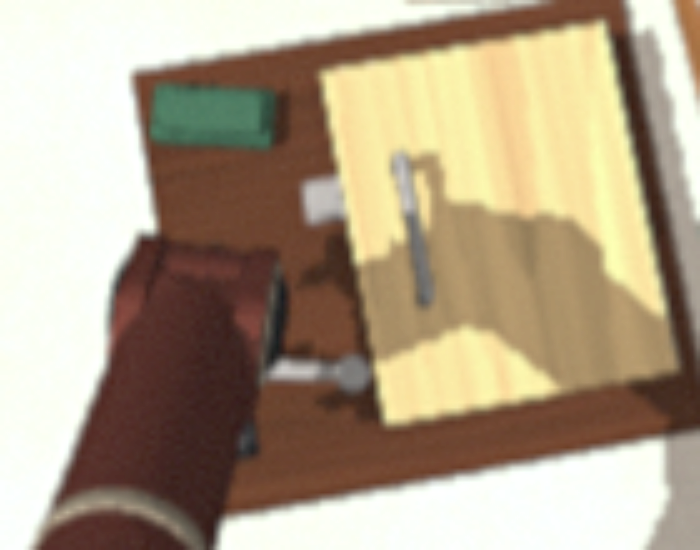

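The picture shows the fingers straddling the peg, whose tip is at (370,258) in the crop (predicted (368,254)). I'll close on it now.

Request:
play_rows(commands=[0,0,0,0,0,0,1,0,0,0,0,0,0,1,0,0,0,0,0,0,1,0,0,0,0,0,0,1,0,0,0,0,0,0,1,0,0,0,0,0,0,1,0,0,0,0,0,0,1,0,0,0,0,0,0,1,0,0,0,0,0,0,1,0,0,0,0,0,0,1])

```text
time_s: 4.62
tool_pos: [491.0, 63.9, 87.5]
eef_rot: [2.007, 2.413, 0.005]
wrist_force: [0.4, -0.2, 6.9]
finger_gap: -0.2
grasp_force: 3.6
```

```bash
python3 -c "
from h import *
s=st()"
```

```text
t 4.62 case -66.1 219.1 z 87.5 R 10.49 x [-0.182  0.983 -0.   ] z [ 0.004  0.    -1.   ] F case 0.4 -0.3 6.9 gap -0.2 g 3.6
```

```bash
python3 -c "
from h import *
im=cv2.cvtColor(ctrl.read_camera('scene'),4)[100:210,190:330];cv2.imwrite('pics/s2.png',cv2.convertScaleAbs(cv2.resize(im,None,fx=5,fy=5),alpha=2.2))
p=ctrl.observe()['tool_pos'];print(((proj('scene',[p,p-[0,0,14]])-[190,100])*5).round())"
```

```text
[[267. 336.]
 [267. 353.]]
```

View pics/s2.png

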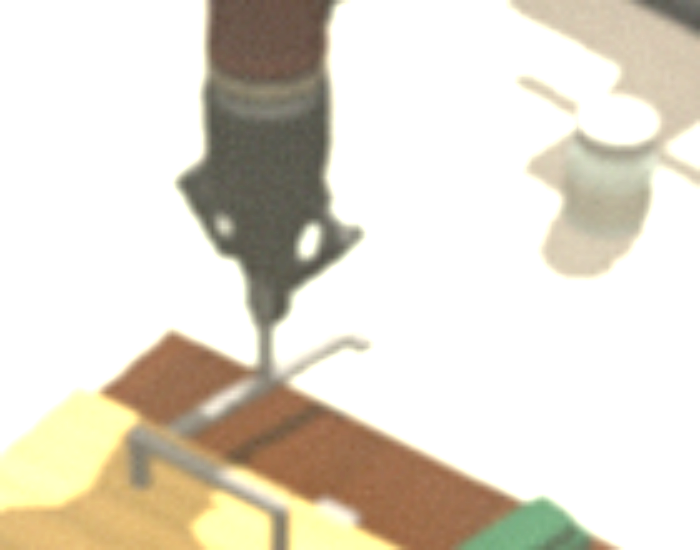

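The picture shows the shut fingertips at about (266,322), standing on the peg's top. The tips are therefore some 29 mm higher than I took them to be, relative to the TCP. I'll open, go lower and close again.

Request:
play_rows(commands=[0,0,-0.33,0,0,0,-1,0,0,0,0,0,0,-1,0,0,0,0,0,0,-1,0,0,0,0,0,0,-1,0,0,0,0,0,0,-1,0,0,0,0,0,0,-1,0,0,0,0,0,0,-1,0,0,0,0,0,0,-1])

```text
time_s: 5.33
tool_pos: [488.9, 63.8, 95.8]
eef_rot: [-2.009, -2.415, 0.001]
wrist_force: [0.1, -0.7, 0.2]
finger_gap: 85.0
grasp_force: 0.0
```

Request:
play_rows(commands=[0,0,0.3,0,0,0,-1,0,0,0.3,0,0,0,-1,0,0,0.3,0,0,0,-1,0,0,0.3,0,0,0,-1,0,0,0,0,0,0,-1,0,0,0,0,0,0,-1])

```text
time_s: 5.83
tool_pos: [488.4, 63.7, 59.1]
eef_rot: [-2.008, -2.414, 0.003]
wrist_force: [-0.5, 1.2, 0.6]
finger_gap: 85.8
grasp_force: 0.0
```

```bash
python3 -c "
from h import *
s=st();print(s['joint_positions'].round(2))
im=cv2.cvtColor(ctrl.read_camera('scene'),4)[100:210,190:330];cv2.imwrite('pics/s3.png',cv2.convertScaleAbs(cv2.resize(im,None,fx=5,fy=5),alpha=2.2))"
```

```text
t 5.83 case -68.7 219.4 z 59.1 R 10.48 x [-0.182  0.983 -0.   ] z [-0.002 -0.    -1.   ] F case -0.3 1.2 0.6 gap 85.8 g 0.0
[-0.36  0.63  0.28  2.04 -0.33  0.52  0.34]
```

View pics/s3.png

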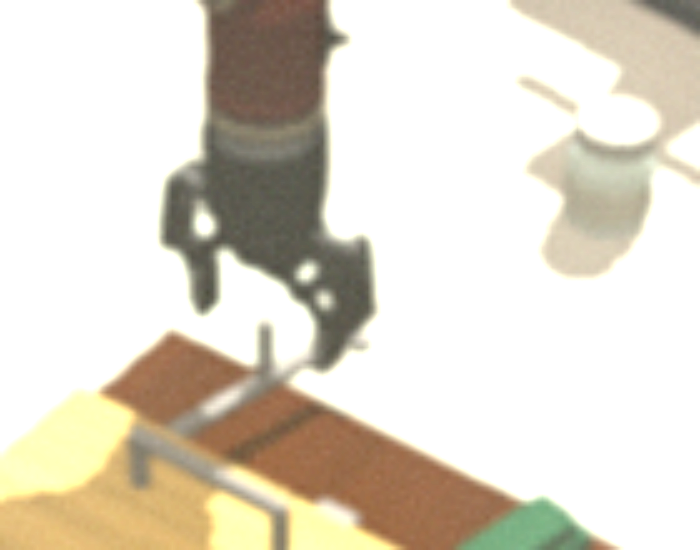

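The picture shows the fingertips at about (203,310) and (325,365), below the level of the peg's top at (265,325). Closing.

Request:
play_rows(commands=[0,0,0,0,0,0,1,0,0,0,0,0,0,1,0,0,0,0,0,0,1,0,0,0,0,0,0,1,0,0,0,0,0,0,1,0,0,0,0,0,0,1,0,0,0,0,0,0,1,0,0,0,0,0,0,1,0,0,0,0,0,0,1,0,0,0,0,0,0,1])

```text
time_s: 6.72
tool_pos: [489.0, 63.9, 60.3]
eef_rot: [-2.009, -2.415, -0.0]
wrist_force: [-0.8, -0.6, 4.1]
finger_gap: 10.1
grasp_force: 58.5
```

```bash
python3 -c "
from h import *
s=st()"
```

```text
t 6.72 case -68.0 219.5 z 60.3 R 10.49 x [-0.182  0.983  0.   ] z [ 0.  0. -1.] F case -0.9 -0.4 4.1 gap 10.1 g 58.5
```

```bash
python3 -c "
import numpy as np
th=np.linspace(1.324,0.10,13);x=90*np.cos(th);y=90*np.sin(th)
for a,b in zip(np.diff(y)/30,np.diff(x)/30):print(round(a,2),round(b,2))"
```

```text
-0.09 0.29
-0.12 0.28
-0.15 0.27
-0.17 0.25
-0.2 0.23
-0.22 0.21
-0.24 0.19
-0.26 0.16
-0.27 0.13
-0.29 0.11
-0.3 0.08
-0.3 0.05
```

Request:
play_rows(commands=[-0.09,0.29,0,0,0,0,1,-0.12,0.28,0,0,0,0,1,-0.15,0.27,0,0,0,0,1,-0.17,0.25,0,0,0,0,1,-0.2,0.23,0,0,0,0,1,-0.22,0.21,0,0,0,0,1,0,0,0,0,0,0,1])

```text
time_s: 7.3
tool_pos: [542.1, 44.8, 60.3]
eef_rot: [2.007, 2.413, 0.006]
wrist_force: [2.6, 2.1, 0.9]
finger_gap: 9.7
grasp_force: 59.3
```

```bash
python3 -c "
from h import *
s=st()"
```

```text
t 7.3 case -19.2 191.2 z 60.3 R 10.5 x [-0.182  0.983  0.   ] z [ 0.004  0.001 -1.   ] F case 2.9 1.6 0.9 gap 9.7 g 59.3
```

Request:
play_rows(commands=[-0.24,0.19,0,0,0,0,1,-0.26,0.16,0,0,0,0,1,-0.27,0.13,0,0,0,0,1,-0.29,0.11,0,0,0,0,1,-0.3,0.08,0,0,0,0,1,-0.3,0.05,0,0,0,0,1,0,0,0,0,0,0,1])

```text
time_s: 7.88
tool_pos: [570.0, -4.8, 60.2]
eef_rot: [2.012, 2.41, -0.003]
wrist_force: [-0.5, -1.7, 4.9]
finger_gap: 10.1
grasp_force: 59.8
```

Request:
play_rows(commands=[-0.15,0,0,0,0,0,1,-0.1,0,0,0,0,0,1,0,0,0,0,0,0,1])

```text
time_s: 8.13
tool_pos: [570.6, -7.9, 60.2]
eef_rot: [-2.01, -2.412, -0.001]
wrist_force: [-1.4, 1.5, 5.1]
finger_gap: 10.0
grasp_force: 59.9
```

```bash
python3 -c "
from h import *
s=st()"
```

```text
t 8.13 case -0.5 134.3 z 60.2 R 10.4 x [-0.18   0.984  0.002] z [-0.001  0.001 -1.   ] F case -1.1 1.7 5.1 gap 10.0 g 59.9
```

Request:
play_rows(commands=[-0.1,0,0,0,0,0,1,0,0,0,0,0,0,1,0,0,0,0,0,0,1])

```text
time_s: 8.38
tool_pos: [570.9, -9.2, 60.2]
eef_rot: [-2.008, -2.412, -0.002]
wrist_force: [-1.7, 3.6, 6.0]
finger_gap: 10.1
grasp_force: 59.9
```

Request:
play_rows(commands=[-0.1,0,0,0,0,0,1,0,0,0,0,0,0,1,0,0,0,0,0,0,1])

```text
time_s: 8.63
tool_pos: [570.9, -9.2, 60.2]
eef_rot: [-2.004, -2.411, -0.005]
wrist_force: [-2.3, 7.5, 7.9]
finger_gap: 10.0
grasp_force: 60.1
```

```bash
python3 -c "
from h import *
s=st()"
```

```text
t 8.63 case -0.5 133.0 z 60.2 R 10.54 x [-0.183  0.983  0.007] z [-0.003  0.007 -1.   ] F case -0.9 7.8 7.9 gap 10.0 g 60.1
```

Request:
play_rows(commands=[-0.2,0,0,0,0,0,1,0,0,0,0,0,0,1,0,0,0,0,0,0,1])

```text
time_s: 8.88
tool_pos: [570.8, -9.2, 60.1]
eef_rot: [-1.994, -2.409, -0.011]
wrist_force: [-5.6, 13.6, 11.4]
finger_gap: 9.8
grasp_force: 60.4
```

Request:
play_rows(commands=[0,0,0,0,0,0,0.5,0,0,0,0,0,0,0.3,0,0,0,0,0,0,0.3,0,0,0,0,0,0,0.3])

```text
time_s: 9.22
tool_pos: [574.3, -14.5, 59.4]
eef_rot: [-2.003, -2.416, -0.009]
wrist_force: [2.0, 8.2, -0.1]
finger_gap: 29.7
grasp_force: 3.9
```

```bash
python3 -c "
from h import *
s=st()"
```

```text
t 9.22 case 2.0 127.2 z 59.4 R 10.68 x [-0.185  0.983  0.006] z [ 0.001  0.006 -1.   ] F case 3.5 7.7 -0.1 gap 29.7 g 3.9
```

Request:
play_rows(commands=[0.2,-0.05,0,0,0,0,0.3,0,0,0,0,0,0,0.3,0,0,-0.4,0,0,0,0.3,0,0,-0.8,0,0,0,0.3,0,0,-1,0,0,0,0.3,0,0,-1,0,0,0,0,0.5,0,-1,0,0,0,-1,0.5,0,-0.5,0,0,0,-1,0,0,0,0,0,0,-1,0,0,0,0,0,0,-1])

```text
time_s: 10.05
tool_pos: [565.0, 14.7, 201.2]
eef_rot: [2.007, 2.415, -0.0]
wrist_force: [-0.7, -0.6, -0.6]
finger_gap: 85.0
grasp_force: 0.0
```

```bash
python3 -c "
from h import *
s=st();print(s['joint_positions'].round(2))
for n,(x,y) in(('scene',(180,120)),('top',(215,150))):
  im=cv2.cvtColor(ctrl.read_camera(n),4)[y:y+110,x:x+80];cv2.imwrite(f'pics/{n}4.png',cv2.convertScaleAbs(cv2.resize(im,None,fx=5,fy=5),alpha=2))
  P=[[*(O+90*(np.cos(t)-1)*ex+(130+90*np.sin(t))*ey),102.5] for t in(0,.06)]+[[*(O+a*ex+130*ey),55] for a in(-90,0,77)]
  print(n,((proj(n,P)-[x,y])*5).round().tolist())
a,b=[cv2.imread(f'pics/{n}4.png') for n in('scene','top')];cv2.imwrite('pics/c4.png',np.hstack([a,b]))"
```

```text
t 10.05 case -2.0 157.6 z 201.2 R 10.53 x [-0.183  0.983 -0.001] z [ 0.001 -0.001 -1.   ] F case -0.8 -0.4 -0.6 gap 85.0 g 0.0
[-0.3   0.52  0.36  1.7  -0.22  0.96  0.33]
scene [[318.0, 342.0], [323.0, 337.0], [200.0, 338.0], [318.0, 399.0], [425.0, 455.0]]
top [[206.0, 242.0], [199.0, 244.0], [227.0, 369.0], [206.0, 251.0], [188.0, 153.0]]
```

View pics/c4.png

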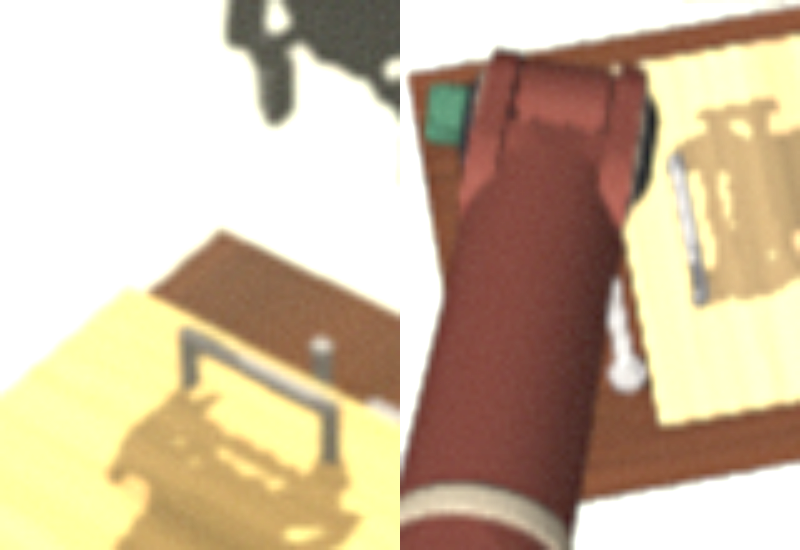

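The peg tip sits at (320,341) in the scene crop, against (318,342) predicted for the closed hook, so the hook is home. Now to the handle.

Request:
play_rows(commands=[-0.73,0,0,0,0,0,-1,-0.73,0,0,0,0,0,-1,-0.73,0,0,0,0,0,-1,-0.73,0.05,0,0,0,0,-1,0,0,0,0,0,-1,-1,0,0,0,0,0,-1,-1,0,0,0,0,0,-1,-1,0,0,0,0,0,-1,-1,0,0,0,0,0,-1,-1,0,0,0,0,0,-1,-1,0,0,0,0,0,-1,-1])

```text
time_s: 11.07
tool_pos: [581.2, -72.6, 198.9]
eef_rot: [-1.005, -2.973, 0.004]
wrist_force: [0.6, -1.0, 0.6]
finger_gap: 85.5
grasp_force: 0.0
```

Request:
play_rows(commands=[0,0,0,0,0,-1,-1,0,0,0,0,0,-1,-1,0,0,0,0,0,-1,-1,0,0,0,0,0,-1,-1,0,0,0,0,0,-1,-1,0,0,0,0,0,-1,-1,0,0,0,0,0,-1,-1,0,0,0,0,0,-0.95,-1,0,0,0,0,0,0,-1,0,0,0,0,0,0,-1])

```text
time_s: 11.9
tool_pos: [581.6, -72.2, 199.4]
eef_rot: [0.272, -3.127, -0.0]
wrist_force: [-1.4, 0.9, -0.4]
finger_gap: 85.7
grasp_force: 0.0
```

```bash
python3 -c "
from h import *
s=st();print(s['joint_positions'].round(2))"
```

```text
t 11.9 case -1.1 69.1 z 199.4 R 99.93 x [-0.985 -0.173  0.003] z [-0.003 -0.    -1.   ] F case -1.2 1.2 -0.4 gap 85.7 g 0.0
[ 0.13  0.53 -0.07  1.64  0.04  0.98  1.79]
```

Request:
play_rows(commands=[0,0,0.6,0,0,0,-1,0,0,0.6,0,0,0,-1,0,0,0.6,0,0,0,-1,0,0,0.6,0,0,0,-1,0,0,0.6,0,0,0,-1,0,0,0.5,0,0,0,-1,0,0,0,0,0,0,-1])

```text
time_s: 12.48
tool_pos: [579.5, -71.2, 92.1]
eef_rot: [0.274, -3.121, -0.001]
wrist_force: [-0.8, -0.3, -1.1]
finger_gap: 85.1
grasp_force: 0.0
```

Request:
play_rows(commands=[0,0,0,0,0,0,0,0,0,0,0,0,0,0.4,0,0,0,0,0,0,0.5,0,0,0,0,0,0,0.6,0,0,0,0,0,0,0.8,0,0,0,0,0,0,1,0,0,0,0,0,0,1,0,0,0,0,0,0,1,0,0,0,0,0,0,1])

```text
time_s: 13.23
tool_pos: [582.6, -68.9, 96.8]
eef_rot: [-0.281, 3.129, 0.003]
wrist_force: [-2.5, 3.2, 6.1]
finger_gap: 9.5
grasp_force: 58.5
```

```bash
python3 -c "
from h import *
s=st();print(s['joint_positions'].round(2))"
```

```text
t 13.23 case 0.5 72.1 z 96.8 R 100.25 x [-0.984 -0.178 -0.001] z [ 0.     0.002 -1.   ] F case -1.9 3.6 6.1 gap 9.5 g 58.5
[ 0.12  0.65 -0.06  1.74  0.05  0.74  1.78]
```

```bash
python3 -c "
import numpy as np
f=np.r_[0,np.linspace(0.015,0.858,23),0.873];y=177.2*np.cos(.286+f)/30;z=177.2*np.sin(.286+f)/30
y=np.diff(np.round(y-y[0],2));z=np.diff(np.round(z-z[0],2))
r=[f'0, {a:.2f}, {-b:.2f}, 0, 0, 0, 1' for a,b in zip(y,z)]
print(', '.join(r[:12]));print(', '.join(r[12:]))"
```

```text
0, -0.03, -0.08, 0, 0, 0, 1, 0, -0.07, -0.22, 0, 0, 0, 1, 0, -0.08, -0.21, 0, 0, 0, 1, 0, -0.08, -0.21, 0, 0, 0, 1, 0, -0.10, -0.21, 0, 0, 0, 1, 0, -0.10, -0.20, 0, 0, 0, 1, 0, -0.11, -0.19, 0, 0, 0, 1, 0, -0.12, -0.20, 0, 0, 0, 1, 0, -0.13, -0.19, 0, 0, 0, 1, 0, -0.13, -0.18, 0, 0, 0, 1, 0, -0.14, -0.18, 0, 0, 0, 1, 0, -0.15, -0.17, 0, 0, 0, 1
0, -0.15, -0.17, 0, 0, 0, 1, 0, -0.16, -0.16, 0, 0, 0, 1, 0, -0.16, -0.15, 0, 0, 0, 1, 0, -0.17, -0.15, 0, 0, 0, 1, 0, -0.18, -0.14, 0, 0, 0, 1, 0, -0.18, -0.14, 0, 0, 0, 1, 0, -0.19, -0.12, 0, 0, 0, 1, 0, -0.19, -0.12, 0, 0, 0, 1, 0, -0.20, -0.12, 0, 0, 0, 1, 0, -0.20, -0.10, 0, 0, 0, 1, 0, -0.20, -0.10, 0, 0, 0, 1, 0, -0.08, -0.04, 0, 0, 0, 1
```

Request:
play_rows(commands=[0,-0.03,-0.08,0,0,0,1,0,-0.07,-0.22,0,0,0,1,0,-0.08,-0.21,0,0,0,1,0,-0.08,-0.21,0,0,0,1,0,-0.1,-0.21,0,0,0,1,0,-0.1,-0.2,0,0,0,1,0,0,0,0,0,0,1])

```text
time_s: 13.82
tool_pos: [584.9, -81.8, 130.2]
eef_rot: [0.28, -3.129, -0.006]
wrist_force: [0.8, 5.4, -2.5]
finger_gap: 10.2
grasp_force: 58.5
```

```bash
python3 -c "
from h import *
s=st()"
```

```text
t 13.82 case 0.4 59.1 z 130.2 R 100.24 x [-0.984 -0.178  0.   ] z [-0.001  0.004 -1.   ] F case 1.7 5.2 -2.5 gap 10.2 g 58.5
```

Request:
play_rows(commands=[0,-0.11,-0.19,0,0,0,1,0,-0.12,-0.2,0,0,0,1,0,-0.13,-0.19,0,0,0,1,0,-0.13,-0.18,0,0,0,1,0,-0.14,-0.18,0,0,0,1,0,-0.15,-0.17,0,0,0,1,0,0,0,0,0,0,1])

```text
time_s: 14.4
tool_pos: [588.8, -103.3, 163.9]
eef_rot: [0.281, -3.128, -0.01]
wrist_force: [-1.7, 8.3, 0.9]
finger_gap: 9.8
grasp_force: 58.6
```

Request:
play_rows(commands=[0,-0.15,-0.17,0,0,0,1,0,-0.16,-0.16,0,0,0,1,0,-0.16,-0.15,0,0,0,1,0,-0.17,-0.15,0,0,0,1,0,-0.18,-0.14,0,0,0,1,0,-0.18,-0.14,0,0,0,1,0,-0.19,-0.12,0,0,0,1,0,-0.19,-0.12,0,0,0,1,0,-0.2,-0.12,0,0,0,1,0,-0.2,-0.1,0,0,0,1,0,-0.2,-0.1,0,0,0,1,0,-0.08,-0.04,0,0,0,1])

```text
time_s: 15.4
tool_pos: [599.9, -163.3, 211.4]
eef_rot: [-0.283, 3.129, 0.012]
wrist_force: [-5.6, 8.2, 12.4]
finger_gap: 9.5
grasp_force: 61.2
```

Request:
play_rows(commands=[0,0,0,0,0,0,1,0,0,0,0,0,0,1,0,0,0,0,0,0,1,0,0,0,0,0,0,1,0,0,0,0,0,0,1,0,0,0,0,0,0,1])

```text
time_s: 15.9
tool_pos: [599.9, -163.7, 211.6]
eef_rot: [-0.282, 3.128, 0.01]
wrist_force: [-5.0, 8.9, 12.8]
finger_gap: 9.4
grasp_force: 61.3
```

```bash
python3 -c "
from h import *
s=st()
p=s['tool_pos'];y=(p[:2]-O)@ey
print('lid from y',np.arccos((y-2.1+100)/177.2)-.286,'from z',np.arcsin((p[2]-96.8+50)/177.2)-.286, 'atan',np.arctan2(p[2]-46.8,y+97.9)-.286)
im=cv2.cvtColor(ctrl.read_camera('scene'),4)[90:240,150:350];cv2.imwrite('pics/s5.png',cv2.convertScaleAbs(cv2.resize(im,None,fx=4,fy=4),alpha=1.6))
# predicted free-edge corners for lid angles
for a in(.8,.873,.95):
  P=[[*(O+x*ex+(-100+(L*np.cos(a)-12*np.sin(a)))*ey),78+L*np.sin(a)+12*np.cos(a)] for x in(-134,134) for L in(214,)]
  print(a,((proj('scene',P)-[150,90])*4).round().tolist())"
```

```text
t 15.9 case 0.7 -24.2 z 211.6 R 100.32 x [-0.984 -0.179 -0.001] z [ 0.     0.006 -1.   ] F case -3.3 9.7 12.8 gap 9.4 g 61.3
lid from y 0.8558469592414915 from z 0.9077948985896991 atan 0.8641646640041349
0.8 [[135.0, 241.0], [465.0, 405.0]]
0.873 [[121.0, 239.0], [454.0, 405.0]]
0.95 [[106.0, 238.0], [442.0, 406.0]]
```

View pics/s5.png

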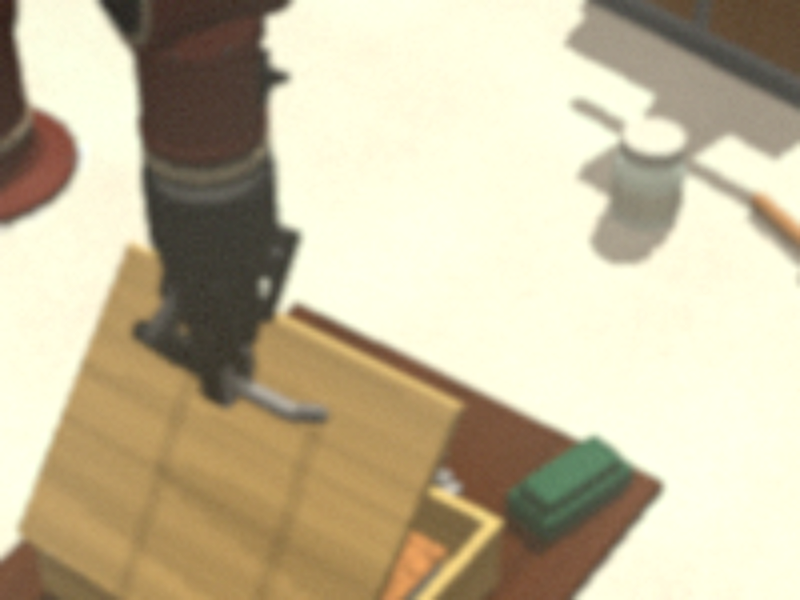

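The picture shows the lid held open, its free-edge corners at about (130,243) and (465,405), which gives 0.82 rad. The arm gives 0.86. Both are in range, and I'll nudge it slightly towards the middle.

Request:
play_rows(commands=[0,-0.05,-0.01,0,0,0,1,0,-0.06,-0.02,0,0,0,1,0,0,0,0,0,0,1,0,0,0,0,0,0,1,0,0,0,0,0,0,1,0,0,0,0,0,0,1,0,0,0,0,0,0,1,0,0,0,0,0,0,1,0,0,0,0,0,0,1,0,0,0,0,0,0,1])

```text
time_s: 16.78
tool_pos: [600.4, -166.2, 212.8]
eef_rot: [-0.283, 3.128, 0.011]
wrist_force: [-6.3, 9.0, 14.0]
finger_gap: 9.5
grasp_force: 61.4
```

```bash
python3 -c "
from h import *
s=st();print(ctrl.finish_job())"
```

```text
t 16.78 case 0.7 -26.8 z 212.8 R 100.33 x [-0.984 -0.179 -0.001] z [-0.     0.007 -1.   ] F case -4.6 9.9 14.0 gap 9.5 g 61.4
the job is handed in; nothing more can be done
None
```

I swung the hook home into its catch, then lifted the lid and handed the job in with the gripper still holding it at about 50° (my estimates just before a last small nudge up were 0.82 rad from the camera and 0.86 from the arm, allowed 0.768–0.978); no verdict was returned.

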